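# Sort the solid counterbalances from the empty centrifuge bottles by weight

### The job

Four identical white screw-cap centrifuge bottles stand about the bench; some are empty and some are solid-cast counterbalances, which only their weight in the hand tells apart. Lift each one to feel which it is: stand the solid ones upright in the shallow steel tray, set down and not dropped, and put the empty ones into the deep wash-up tub. Leave everything else on the bench where it is.

Things in the scene. Friction and masses are not known exactly. Their poses are not given: they have to be found in the camera images.
- bottle_a_center (a point): One of four outwardly identical opaque white screw-cap centrifuge bottles with a ribbed blue cap: a straight cylinder 48 mm in diameter and 112 mm tall, standing on its flat base; smooth wall from top to bottom, cap firmly fixed, rigid. It is either empty (40 to 65 g) or a solid-cast counterbalance (310 to 430 g); there are some of each, and nothing outward tells which is which. The point is at its centre, 56 mm above its base; z is its axis.
- bottle_b_center (a point): One of four outwardly identical opaque white screw-cap centrifuge bottles with a ribbed blue cap: a straight cylinder 48 mm in diameter and 112 mm tall, standing on its flat base; smooth wall from top to bottom, cap firmly fixed, rigid. It is either empty (40 to 65 g) or a solid-cast counterbalance (310 to 430 g); there are some of each, and nothing outward tells which is which. The point is at its centre, 56 mm above its base; z is its axis.
- bottle_c_center (a point): One of four outwardly identical opaque white screw-cap centrifuge bottles with a ribbed blue cap: a straight cylinder 48 mm in diameter and 112 mm tall, standing on its flat base; smooth wall from top to bottom, cap firmly fixed, rigid. It is either empty (40 to 65 g) or a solid-cast counterbalance (310 to 430 g); there are some of each, and nothing outward tells which is which. The point is at its centre, 56 mm above its base; z is its axis.
- bottle_d_center (a point): One of four outwardly identical opaque white screw-cap centrifuge bottles with a ribbed blue cap: a straight cylinder 48 mm in diameter and 112 mm tall, standing on its flat base; smooth wall from top to bottom, cap firmly fixed, rigid. It is either empty (40 to 65 g) or a solid-cast counterbalance (310 to 430 g); there are some of each, and nothing outward tells which is which. The point is at its centre, 56 mm above its base; z is its axis.
- tray: Shallow stainless steel counterbalance tray, fixed, 250 mm (its x) by 160 mm (its y), rim 22 mm high, walls and floor 3 mm thick. Origin: centre of its underside, on the bench. Lies to the left or the right, somewhat turned.
- tub: Deep grey plastic wash-up tub, open on top, fixed, 250 mm (its x) by 160 mm (its y), rim 65 mm high (67 mm over its rolled edge), walls 4 mm thick, floor 4 mm, with a small moulded grip at each end that stands out 12 mm. Origin: centre of its underside, on the bench. It lies on the other side from the tray, somewhat turned.
- pipette: Bystander: white micropipette lying among the bottles along its x, 225 mm long, 25 mm high, loose. Origin: centre of its underside.
- marker: Bystander: marker pen lying among the bottles along its y, 128 mm long, 15 mm high, loose. Origin: centre of its underside.
- timer: Bystander: small white bench timer, 36 by 60 mm, 17 mm high, among the bottles, loose. Origin: centre of its underside.
- rack_red: Bystander: red microtube rack, 90 by 160 mm, 54 mm high with its tubes, loose. Origin: centre of its underside.
- rack_blue: Bystander: blue microtube rack, 90 by 160 mm, 54 mm high with its tubes, loose. Origin: centre of its underside.
- tube_stand: Bystander: clear stand of blue-capped tubes, 80 by 170 mm, 114 mm high, loose. Origin: centre of its underside.

How it is judged:
By the outcome, as a careful person would: the job done as asked, in the order asked, and still so for the second after the job is handed in, with the robot touching nothing.
It also fails if it takes over 67 s, if anything falls off the work surface, if the arm or the gripper's body presses on something with over 40 N, if the wrist force passes 120 N, or if a joint passes its speed limit or range.

### The arm

A 6-joint arm with a two-finger parallel gripper is mounted at the origin on the work surface. World frame = base frame: x ahead of the robot, y to its left, z up, the work surface at z = 0. Lengths are in m, angles in rad, forces in N, time in s.
With the tool pointing down it reaches from about 0.375 to 0.9 m from the base axis. Payload 3.1 kg.
Tool frame: the origin (TCP) lies midway between the tips of the shut fingers; the grasp point (between the pads) lies 19 mm behind it; x points along the fingers, z is the direction in which the jaws open and shut, and the axes are right-handed (so a half turn about x gives the same grasp; the last joint's range is limited). The gripper opens to 85 mm and grips with 20 to 120 N. Pads are 22 mm wide; open, the fingers measure 114 mm over their backs; the gripper's body (76 mm by 85 mm) begins 54 mm behind the grasp point. The pads swing forward as they close: fully open they stand 13 mm farther back than shut.
Start: joints at [-1.373, 0.527, 1.433, -0, 1.181, -0.178], TCP at [0.229, -0.581, 0.231] pointing down, gripper open.
Joint ranges: [-3.08, 3.08], [-0.75, 2.2], [0.22, 2.44], [-1.43, 4.57], [0, 2.65], [-2.85, 2.85]. Speed limits (rad/s): [2.79, 2.79, 3.14, 3.14, 3.14, 3.14].

### API

Orientations are given as [roll, pitch, yaw] about the fixed x, y, z axes, in that order (R = Rz(yaw) Ry(pitch) Rx(roll)).
In Python, from rig import read_state, camera, finish_job gives the robot as it stands.
- The arm moves only by the tool apply_moves, never from a script. Its argument "deltas" is a list of rows, each an object of numbers: "tx", "ty", "tz": the shift along the world's x, y, z in cm; "ax", "ay", "az": the turn, a rotation vector about the world's x, y, z in degrees. In form: [{"tx": .., "ty": .., "tz": .., "ax": .., "ay": .., "az": ..}, ...]. A call has 1 to 5 rows; each row shifts and turns the commanded pose from where the row before left it; what a row does not reach is not made up. A row lasts 1/12 s, in which the tool goes at most 41.7 mm and 7.16 degrees, less where a joint would pass 70% of its speed; a pose out of reach is approached as far as the arm can. A call is refused whole if a number of a shift passes 4.17 or a number of a turn 7.16, either way. A call with a gripper value outside its range is refused whole. "hand" is the closure, from 0 (fully open) to 1 (shut), set as the call begins (left out, the last holds). The fingers move at their own pace and stop on an object; "squeeze" is the grip in N (left out, the last holds). Time passes only in rows, so rows that do not move let the fingers close. It gives the time, the measured TCP pose, the force and the opening at its end, in the units of the state.
- read_state(): the state, without advancing time (a new reading comes with each control period).
- camera(name): name is "scene" or "top"; returns a dict with "pixels" (420x560x3 uint8, red, green, blue), "K" (3x3 intrinsics, pixels), "distortion" ([k1, k2, p1, p2, k3] as OpenCV has them; the pictures are not rectified), "world_to_cam" (4x4, takes a point from world to camera coordinates). Camera axes: x right, y up, looking along -z (the intrinsics and any distortion apply to the point x, -y, -z); pixel columns grow to the right and rows downward; lengths in m; the calibration is good to about 2 mm. A picture is of the moment at which its call begins. There is no depth.
- finish_job(): hands the job in, once; it reports no verdict.
The state is a dict: "time_s": time; "joints": joint angles; "qd": joint speeds; "joint_torque": joint torques, N m; "ee_pos": TCP position; "eef_rot": TCP orientation; "wrist_force": force on the tool from outside, world axes, zero at the start; "ft_torque": the same for the moment, N m; "gripper_width": finger opening in m.
Only numpy, scipy, OpenCV 4.12 (cv2) and the standard library are available. Lean on these libraries where they do the work, as an engineer would, in place of code of your own. Each camera call takes 0.05 s, during which the arm holds its last target.

## Working session

There is one attempt and no reset: what is moved stays moved. The work goes in short steps, Python scripts to look and compute and a tool call to move; the robot and the scene stay as the last step left them, time stands still between calls to the robot, and variables do not carry over. Pictures are saved under pics/ and viewed, and the job is handed in when it is done.

Besides the shell and the picture viewer there is one more tool, called after "Call:" as a command line: name --argument value ..., lists and objects as JSON in quotes. apply_moves: Moves the arm, as the interface text tells. Its arguments: {"type":"object","properties":{"deltas":{"type":"array"},"hand":{"type":"number"},"squeeze":{"type":"number"}},"required":["deltas"]}

```bash
mkdir -p pics; ls
python3 - <<'E'
from rig import *
import cv2
for n in("scene","top"):
    c=camera(n); cv2.imwrite(f"pics/{n}0.png",c["pixels"][:,:,::-1]); print(c["K"],c["distortion"],c["world_to_cam"])
print(read_state())
E
```

```text
pics
[[546.92945791   0.         274.72770879]
 [  0.         546.92945791 209.42483503]
 [  0.           0.           1.        ]] [0.02597851 0.         0.         0.         0.        ] [[-0.45906918  0.88836281 -0.00818555  0.26692801]
 [-0.67273345 -0.34159347  0.6563106   0.36503469]
 [ 0.5802458   0.30679866  0.75444642 -1.71300554]
 [ 0.          0.          0.          1.        ]]
[[443.39253625   0.         273.43310723]
 [  0.         443.39253625 208.54316564]
 [  0.           0.           1.        ]] [0.03877734 0.         0.         0.         0.        ] [[-0.00409341 -0.99985606  0.01646523 -0.01085329]
 [ 0.98969325 -0.00169375  0.14319356 -0.60072712]
 [-0.14314506  0.01688168  0.98955773 -1.02974655]
 [ 0.          0.          0.          1.        ]]
{'time_s': 0.1, 'joints': array([-1.37350810e+00,  5.28383442e-01,  1.43380787e+00, -9.84221571e-06,
        1.18143288e+00, -1.78527468e-01]), 'qd': array([ 0.00194604, -0.00123808, -0.00393594,  0.0008048 , -0.00089713,
       -0.00067096]), 'joint_torque': array([-2.46882082e-04, -4.43304920e+01, -1.78586411e+01, -1.88076156e-04,
        3.89890556e-03,  3.41264467e-05]), 'ee_pos': array([ 0.22926979, -0.5807078 ,  0.23041448]), 'eef_rot': array([2.9675435 , 1.56876477, 1.77256661]), 'wrist_force': array([-0.17845678, -0.05014108, -0.52071869]), 'ft_torque': array([-0.00358302,  0.03564451,  0.02728851]), 'gripper_width': 0.08559926573629223}
```

View pics/scene0.png

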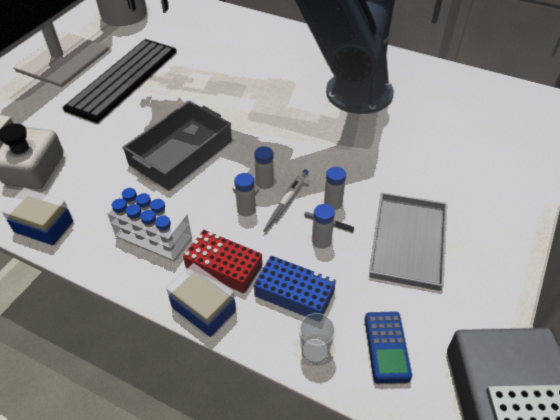

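View pics/top0.png

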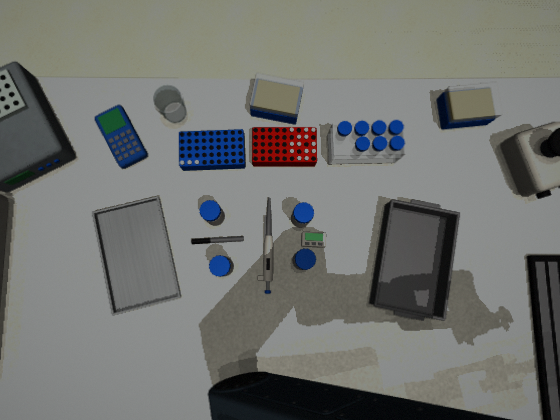

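```bash
cat > h.py <<'E'
from rig import *
import numpy as np, cv2
from scipy.spatial.transform import Rotation as R
def ray(c,uv):
    p=cv2.undistortPoints(np.array([[uv]],float),c["K"],np.array(c["distortion"]))[0,0]
    M=c["world_to_cam"]; d=M[:3,:3].T@np.array([p[0],-p[1],-1]); o=-M[:3,:3].T@M[:3,3]
    return o,d
def atz(c,uv,z):
    o,d=ray(c,uv); return o+d*(z-o[2])/d[2]
def proj(c,P):
    M=c["world_to_cam"]; q=np.atleast_2d(P)@M[:3,:3].T+M[:3,3]; q=q*[1,-1,-1]
    return cv2.projectPoints(q,np.zeros(3),np.zeros(3),c["K"],np.array(c["distortion"]))[0][:,0]
def tool():
    s=read_state(); r=R.from_euler('xyz',s['eef_rot']).as_matrix(); return s,r
E
python3 - <<'E'
import cv2
im=cv2.imread("pics/top0.png")
cv2.imwrite("pics/topL.png",cv2.resize(im[100:400,130:430],(800,600),interpolation=3)) if 0 else cv2.imwrite("pics/topL.png",cv2.resize(im[120:345,140:440],(800,600),interpolation=2))
E
```

```text
(no output)
```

The scene view shows the tub on the left, the tray on the right and the bottles between them. In the top view the bottle caps are at about (210,211), (219,266), (302,213) and (305,259), with the tray at left and the tub at right.

View pics/topL.png

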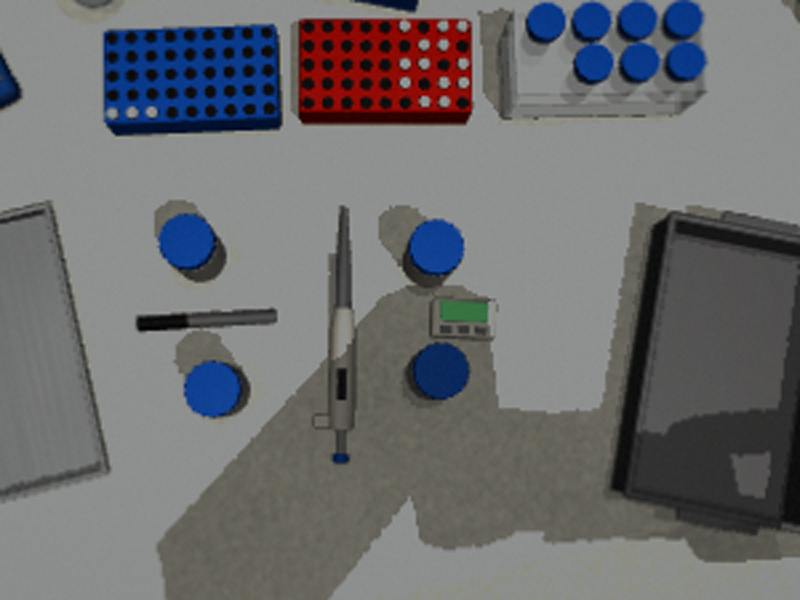

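Run:
```python
from h import *
c=camera("top"); im=c["pixels"]
hsv=cv2.cvtColor(im,cv2.COLOR_RGB2HSV)
m=((hsv[:,:,0]>105)&(hsv[:,:,0]<128)&(hsv[:,:,1]>170)&(hsv[:,:,2]>60)).astype(np.uint8)
n,l,s,ct=cv2.connectedComponentsWithStats(m)
for i in range(1,n):
    if s[i,4]>100 and 195<ct[i,1]<290: print(s[i],ct[i],atz(c,ct[i],.112).round(4))
for k,uv in dict(tray=[(93,211),(160,196),(182,296),(113,314)]).items():
    P=np.array([atz(c,u,.022) for u in uv]);print(k,P.round(3),P.mean(0), np.linalg.norm(np.diff(P,axis=0),axis=1))
P=np.array([atz(c,u,.066) for u in [(387,199),(460,211),(444,318),(370,303)]]);print("tub",P.round(3),P.mean(0), np.linalg.norm(np.diff(P,axis=0),axis=1))
for k,uv,z in [("pip1",(268,198),.012),("pip2",(267,292),.012),("mk1",(191,241),.007),("mk2",(243,239),.007),("t",(302,233),.017),("t",(325,232),.017),("t",(303,248),.017),("t",(325,247),.017)]: print(k,atz(c,uv,z).round(3))
c=camera("scene");s,r=tool();print(s['time_s'],r.round(3))
```

```text
[200 200  21  21 323] [209.58823529 210.13931889] [0.5874 0.1326 0.112 ]
[293 203  21  20 319] [303.20689655 212.26959248] [ 0.5821 -0.0788  0.112 ]
[295 249  21  21 320] [305.109375 258.628125] [ 0.4779 -0.0816  0.112 ]
[209 256  22  20 337] [219.31454006 265.47774481] [0.4635 0.109  0.112 ]
tray [[0.598 0.426 0.022]
 [0.635 0.266 0.022]
 [0.393 0.206 0.022]
 [0.353 0.366 0.022]] [0.49516584 0.31621429 0.022     ] [0.16443717 0.24944376 0.16512543]
tub [[ 0.62  -0.283  0.066]
 [ 0.591 -0.454  0.066]
 [ 0.344 -0.401  0.066]
 [ 0.378 -0.233  0.066]] [ 0.48315971 -0.34260595  0.066     ] [0.1737024  0.25222969 0.17077805]
pip1 [0.632 0.    0.012]
pip2 [0.401 0.003 0.012]
mk1 [0.525 0.19  0.007]
mk2 [0.53  0.062 0.007]
t [ 0.544 -0.083  0.017]
t [ 0.546 -0.14   0.017]
t [ 0.507 -0.085  0.017]
t [ 0.509 -0.139  0.017]
0.2 [[-0.     0.93   0.367]
 [ 0.001  0.367 -0.93 ]
 [-1.     0.    -0.001]]
```

Run:
```python
from h import *
c=camera("scene"); im=c["pixels"][:,:,::-1].copy()
B=dict(A=(.5874,.1326),B=(.5821,-.0788),D=(.4779,-.0816),C=(.4635,.109))
t=np.linspace(0,2*np.pi,25)
def poly(P,col): cv2.polylines(im,[np.round(proj(c,np.array(P))*16).astype(np.int32)],True,col,1,cv2.LINE_AA,4)
for b in B.values():
    for z in(0,.112): poly([[b[0]+.024*np.cos(a),b[1]+.024*np.sin(a),z] for a in t],(0,255,0))
for (x,y,yaw,z) in((.495,.316,13.8,.022),(.483,-.343,-11.8,.066)):
    a=np.radians(yaw); r=np.array([[np.cos(a),-np.sin(a)],[np.sin(a),np.cos(a)]])
    poly([[*(r@[u,v]+[x,y]),z] for u,v in((.125,.08),(-.125,.08),(-.125,-.08),(.125,-.08))],(0,0,255))
cv2.imwrite("pics/ov1.png",cv2.resize(im[80:300,110:460],(800,503),interpolation=2))
```

```text
(no output)
```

View pics/ov1.png

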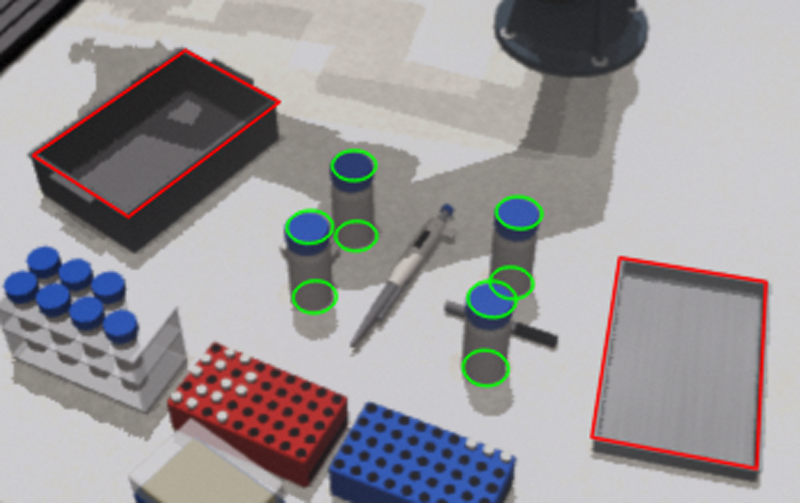

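The overlay of my estimates fits all the bottles, the tray and the tub in the second camera. I'll go to D first.

Call:
apply_moves --deltas '[{"tx":1.0,"ty":2.0,"tz":0,"az":-7.1},{"tx":1.78,"ty":3.56,"az":-7.1},{"tx":1.78,"ty":3.56,"az":-7.1},{"tx":1.78,"ty":3.56},{"tx":1.78,"ty":3.56}]' --hand 0 --squeeze 60

```text
$.deltas[0]: bad value
```

Call:
apply_moves --deltas '[{"tx":1.78,"ty":3.56},{"tx":1.78,"ty":3.56},{"tx":1.78,"ty":3.56},{"tx":1.78,"ty":3.56},{"tx":1.78,"ty":3.56}]'

```text
$.deltas[0]: bad value
```

Call:
apply_moves --deltas '[{"tx":1.78,"ty":3.56},{"tx":1.78,"ty":3.56,"tz":-1},{"tx":1.78,"ty":3.56,"tz":-1},{"tx":1.78,"ty":3.56,"tz":-1},{"tx":0.8,"ty":1.6}]'

```text
$.deltas[0]: bad value
```

Call:
apply_moves --deltas '[{"tx":1.0,"ty":2.0,"tz":0.0,"ax":0.0,"ay":0.0,"az":-7.1},{"tx":1.7,"ty":3.5,"tz":0.0,"ax":0.0,"ay":0.0,"az":-7.1},{"tx":1.8,"ty":3.6,"tz":0.0,"ax":0.0,"ay":0.0,"az":-7.1},{"tx":1.8,"ty":3.6,"tz":0.0,"ax":0.0,"ay":0.0,"az":0.0},{"tx":1.8,"ty":3.6,"tz":0.0,"ax":0.0,"ay":0.0,"az":0.0}]' --hand 0 --squeeze 60

```text
time_s: 0.67
ee_pos: [0.3107, -0.4167, 0.2312]
eef_rot: [2.922, 1.571, 1.354]
wrist_force: [-0.6, -0.5, 0.7]
gripper_width: 0.0855
```

Call:
apply_moves --deltas '[{"tx":1.8,"ty":3.6,"tz":0.0,"ax":0,"ay":0,"az":0},{"tx":1.8,"ty":3.6,"tz":0.0,"ax":0,"ay":0,"az":0},{"tx":1.8,"ty":3.6,"tz":0.0,"ax":0,"ay":0,"az":0},{"tx":1.8,"ty":3.6,"tz":0.0,"ax":0,"ay":0,"az":0},{"tx":1.8,"ty":3.6,"tz":0.0,"ax":0,"ay":0,"az":0}]'

```text
time_s: 1.08
ee_pos: [0.4009, -0.2366, 0.2315]
eef_rot: [1.044, 1.57, -0.523]
wrist_force: [-0.4, 0.5, 0.4]
gripper_width: 0.0852
```

Call:
apply_moves --deltas '[{"tx":1.8,"ty":3.6,"tz":-0.5,"ax":0,"ay":0,"az":0},{"tx":1.8,"ty":3.6,"tz":-1.0,"ax":0,"ay":0,"az":0},{"tx":1.8,"ty":3.6,"tz":-1.0,"ax":0,"ay":0,"az":0},{"tx":1.8,"ty":3.6,"tz":-1.0,"ax":0,"ay":0,"az":0},{"tx":0.5,"ty":1.1,"tz":-1.0,"ax":0,"ay":0,"az":0}]'

```text
time_s: 1.5
ee_pos: [0.479, -0.079, 0.1861]
eef_rot: [2.209, 1.569, 0.646]
wrist_force: [-0.4, -0.1, -0.7]
gripper_width: 0.0852
```

Call:
apply_moves --deltas '[{"tx":-0.1,"ty":-0.3,"tz":-2.5,"ax":0,"ay":0,"az":0},{"tx":0,"ty":0,"tz":-3.0,"ax":0,"ay":0,"az":0},{"tx":0,"ty":0,"tz":-3.0,"ax":0,"ay":0,"az":0},{"tx":0,"ty":0,"tz":-2.5,"ax":0,"ay":0,"az":0},{"tx":0,"ty":0,"tz":-1.0,"ax":0,"ay":0,"az":0}]'

```text
time_s: 1.92
ee_pos: [0.4749, -0.0856, 0.0636]
eef_rot: [-1.987, 1.566, 2.73]
wrist_force: [-0.4, 0.0, 0.5]
gripper_width: 0.0856
```

Call:
apply_moves --deltas '[{"tx":0,"ty":0,"tz":0,"ax":0,"ay":0,"az":0},{"tx":0,"ty":0,"tz":0,"ax":0,"ay":0,"az":0},{"tx":0,"ty":0,"tz":0,"ax":0,"ay":0,"az":0},{"tx":0,"ty":0,"tz":0,"ax":0,"ay":0,"az":0},{"tx":0,"ty":0,"tz":0,"ax":0,"ay":0,"az":0}]' --hand 1 --squeeze 60

```text
time_s: 2.33
ee_pos: [0.4773, -0.0867, 0.0678]
eef_rot: [1.183, 1.568, -0.384]
wrist_force: [-0.4, 1.0, 3.3]
gripper_width: 0.0475
```

Call:
apply_moves --deltas '[{"tx":0,"ty":0,"tz":0,"ax":0,"ay":0,"az":0},{"tx":0,"ty":0,"tz":0.5,"ax":0,"ay":0,"az":0},{"tx":0,"ty":0,"tz":1.0,"ax":0,"ay":0,"az":0},{"tx":0,"ty":0,"tz":1.5,"ax":0,"ay":0,"az":0},{"tx":0,"ty":0,"tz":2,"ax":0,"ay":0,"az":0}]'

```text
time_s: 2.75
ee_pos: [0.4755, -0.0861, 0.1166]
eef_rot: [-1.952, 1.568, 2.764]
wrist_force: [-0.4, -1.0, -0.5]
gripper_width: 0.0477
```

Call:
apply_moves --deltas '[{"tx":0,"ty":0,"tz":2.5,"ax":0,"ay":0,"az":0},{"tx":0,"ty":0,"tz":2.5,"ax":0,"ay":0,"az":0},{"tx":0,"ty":0,"tz":2.5,"ax":0,"ay":0,"az":0},{"tx":0,"ty":0,"tz":1.0,"ax":0,"ay":0,"az":0},{"tx":0,"ty":0,"tz":0,"ax":0,"ay":0,"az":0}]'

```text
time_s: 3.17
ee_pos: [0.478, -0.087, 0.2047]
eef_rot: [1.143, 1.564, -0.424]
wrist_force: [1.1, -0.3, -0.5]
gripper_width: 0.0472
```

Call:
apply_moves --deltas '[{"tx":0,"ty":0,"tz":0,"ax":0,"ay":0,"az":0},{"tx":0,"ty":0,"tz":0,"ax":0,"ay":0,"az":0}]'

```text
time_s: 3.33
ee_pos: [0.4756, -0.0861, 0.2008]
eef_rot: [-1.963, 1.569, 2.754]
wrist_force: [-0.2, -0.1, -1.2]
gripper_width: 0.0475
```

Run:
```python
from h import *
F=[]
for i in range(6):
    c=camera("scene"); s=read_state(); F.append(s['wrist_force'])
print(np.array(F).round(2), s['ee_pos'],s['time_s'],s['gripper_width'])
cv2.imwrite("pics/d1.png",cv2.resize(c["pixels"][50:300,110:460,::-1],(800,571),interpolation=2))
```

```text
[[ 0.93 -0.54 -0.82]
 [ 0.28 -0.58 -1.46]
 [-0.67 -0.23 -0.48]
 [-0.43 -0.51 -1.36]
 [ 0.02  0.28 -0.57]
 [ 0.65  0.06 -0.84]] [ 0.47602013 -0.08623058  0.20054171] 3.6333 0.04763256125286657
```

View pics/d1.png

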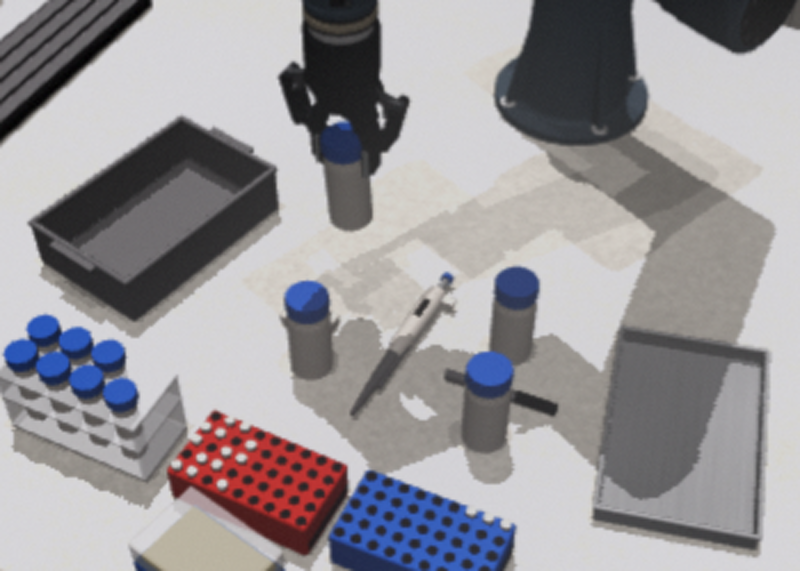

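D is empty (Fz ≈ −0.9 N including bias), held upright by its cap. It goes into the near slot of the tub.

Call:
apply_moves --deltas '[{"tx":-0.5,"ty":-1.7,"tz":0,"ax":0,"ay":0,"az":0},{"tx":-1.0,"ty":-3.4,"tz":0,"ax":0,"ay":0,"az":0},{"tx":-1.0,"ty":-3.4,"tz":0,"ax":0,"ay":0,"az":0},{"tx":-1.0,"ty":-3.4,"tz":0,"ax":0,"ay":0,"az":0},{"tx":-1.0,"ty":-3.4,"tz":0,"ax":0,"ay":0,"az":0}]'

```text
time_s: 4.05
ee_pos: [0.4308, -0.2405, 0.201]
eef_rot: [-2.388, 1.57, 2.329]
wrist_force: [0.4, 0.2, -0.8]
gripper_width: 0.0474
```

Call:
apply_moves --deltas '[{"tx":-1.0,"ty":-3.4,"tz":0,"ax":0,"ay":0,"az":0},{"tx":-1.0,"ty":-3.4,"tz":0,"ax":0,"ay":0,"az":0},{"tx":-0.6,"ty":-2.0,"tz":0,"ax":0,"ay":0,"az":0},{"tx":0,"ty":0,"tz":-1.0,"ax":0,"ay":0,"az":0},{"tx":0,"ty":0,"tz":-2.0,"ax":0,"ay":0,"az":0}]'

```text
time_s: 4.47
ee_pos: [0.4061, -0.33, 0.1722]
eef_rot: [0.729, 1.566, -0.841]
wrist_force: [1.2, 0.8, -1.5]
gripper_width: 0.0476
```

Call:
apply_moves --deltas '[{"tx":0,"ty":0,"tz":-3,"ax":0,"ay":0,"az":0},{"tx":0,"ty":0,"tz":-3,"ax":0,"ay":0,"az":0},{"tx":0,"ty":0,"tz":-2.4,"ax":0,"ay":0,"az":0},{"tx":0,"ty":0,"tz":-1.0,"ax":0,"ay":0,"az":0},{"tx":0,"ty":0,"tz":-0.5,"ax":0,"ay":0,"az":0}]'

```text
time_s: 4.88
ee_pos: [0.4043, -0.3247, 0.0708]
eef_rot: [-2.579, 1.564, 2.137]
wrist_force: [-3.2, 9.6, 38.8]
gripper_width: 0.0473
```

Call:
apply_moves --deltas '[{"tx":0,"ty":0,"tz":-0.1,"ax":0,"ay":0,"az":0},{"tx":0,"ty":0,"tz":0,"ax":0,"ay":0,"az":0}]'

```text
time_s: 5.05
ee_pos: [0.4059, -0.3272, 0.0716]
eef_rot: [0.752, 1.57, -0.814]
wrist_force: [0.9, 0.2, -1.3]
gripper_width: 0.0472
```

Call:
apply_moves --deltas '[{"tx":0,"ty":0,"tz":0,"ax":0,"ay":0,"az":0},{"tx":0,"ty":0,"tz":0,"ax":0,"ay":0,"az":0},{"tx":0,"ty":0,"tz":0,"ax":0,"ay":0,"az":0},{"tx":0,"ty":0,"tz":0,"ax":0,"ay":0,"az":0}]' --hand 0

```text
time_s: 5.38
ee_pos: [0.4057, -0.3277, 0.0719]
eef_rot: [0.67, 1.569, -0.897]
wrist_force: [0.1, -0.1, 0.9]
gripper_width: 0.0856
```

Call:
apply_moves --deltas '[{"tx":0,"ty":0,"tz":1,"ax":0,"ay":0,"az":0},{"tx":0,"ty":0,"tz":2.5,"ax":0,"ay":0,"az":0},{"tx":0,"ty":0,"tz":3,"ax":0,"ay":0,"az":0},{"tx":0,"ty":0,"tz":3,"ax":0,"ay":0,"az":0},{"tx":1.0,"ty":1.5,"tz":3,"ax":0,"ay":0,"az":0}]'

```text
time_s: 5.8
ee_pos: [0.4147, -0.3144, 0.1985]
eef_rot: [0.143, 1.569, -1.426]
wrist_force: [1.2, -0.9, -0.3]
gripper_width: 0.0854
```

Run:
```python
from h import *
F=[]
for i in range(3):
    c=camera("scene"); s=read_state(); F.append(s['wrist_force'])
print(np.array(F).round(2), s['ee_pos'],s['time_s'],s['gripper_width'])
cv2.imwrite("pics/d2.png",cv2.resize(c["pixels"][50:300,110:460,::-1],(800,571),interpolation=2))
```

```text
[[ 2.38  0.25  2.87]
 [ 0.12 -0.9   0.55]
 [-0.99 -1.4  -0.61]] [ 0.41683412 -0.31293807  0.19953966] 5.95 0.0853366958687497
```

View pics/d2.png

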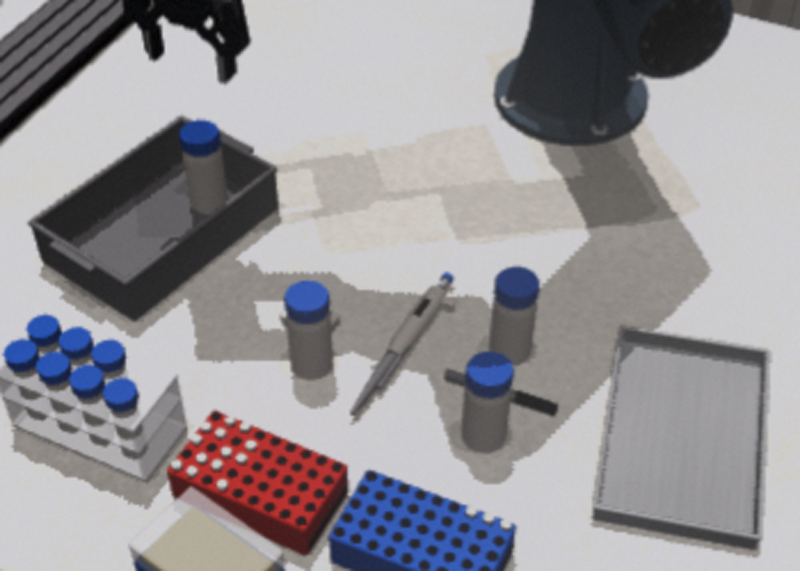

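D stands upright in the tub at (203,165) in the crop. B is next.

Call:
apply_moves --deltas '[{"tx":1.2,"ty":1.7,"tz":0,"ax":0,"ay":0,"az":0},{"tx":2.0,"ty":2.8,"tz":0,"ax":0,"ay":0,"az":0},{"tx":2.0,"ty":2.8,"tz":0,"ax":0,"ay":0,"az":0},{"tx":2.0,"ty":2.8,"tz":0,"ax":0,"ay":0,"az":0},{"tx":2.0,"ty":2.8,"tz":0,"ax":0,"ay":0,"az":0}]'

```text
time_s: 6.37
ee_pos: [0.507, -0.182, 0.1953]
eef_rot: [-2.038, 1.568, 2.677]
wrist_force: [1.1, -0.1, -0.2]
gripper_width: 0.0854
```

Call:
apply_moves --deltas '[{"tx":2.0,"ty":2.8,"tz":0,"ax":0,"ay":0,"az":0},{"tx":2.0,"ty":2.8,"tz":0,"ax":0,"ay":0,"az":0},{"tx":2.0,"ty":2.8,"tz":0,"ax":0,"ay":0,"az":0},{"tx":1.4,"ty":2.1,"tz":-0.5,"ax":0,"ay":0,"az":0},{"tx":0,"ty":0,"tz":-1.0,"ax":0,"ay":0,"az":0}]'

```text
time_s: 6.78
ee_pos: [0.5839, -0.0748, 0.1811]
eef_rot: [1.85, 1.568, 0.288]
wrist_force: [-0.3, -0.1, -0.0]
gripper_width: 0.0855
```

Call:
apply_moves --deltas '[{"tx":0,"ty":0,"tz":-2.5,"ax":0,"ay":0,"az":0},{"tx":0,"ty":0,"tz":-3.0,"ax":0,"ay":0,"az":0},{"tx":0,"ty":0,"tz":-3.0,"ax":0,"ay":0,"az":0},{"tx":0,"ty":0,"tz":-2.2,"ax":0,"ay":0,"az":0},{"tx":0,"ty":0,"tz":-1.0,"ax":0,"ay":0,"az":0}]'

```text
time_s: 7.2
ee_pos: [0.5777, -0.0782, 0.06]
eef_rot: [-1.855, 1.562, 2.861]
wrist_force: [-0.5, 0.6, -1.1]
gripper_width: 0.0854
```

Call:
apply_moves --deltas '[{"tx":0,"ty":0,"tz":0,"ax":0,"ay":0,"az":0}]'

```text
time_s: 7.28
ee_pos: [0.5784, -0.0783, 0.061]
eef_rot: [-1.869, 1.563, 2.846]
wrist_force: [-1.5, 0.4, 0.5]
gripper_width: 0.0855
```

Call:
apply_moves --deltas '[{"tx":0.2,"ty":0,"tz":0.3,"ax":0,"ay":0,"az":0},{"tx":0,"ty":0,"tz":0,"ax":0,"ay":0,"az":0}]'

```text
time_s: 7.45
ee_pos: [0.585, -0.0792, 0.0689]
eef_rot: [1.233, 1.567, -0.334]
wrist_force: [0.5, -0.4, 0.6]
gripper_width: 0.0852
```

Call:
apply_moves --deltas '[{"tx":0,"ty":0,"tz":0,"ax":0,"ay":0,"az":0},{"tx":0,"ty":0,"tz":0,"ax":0,"ay":0,"az":0},{"tx":0,"ty":0,"tz":0,"ax":0,"ay":0,"az":0},{"tx":0,"ty":0,"tz":0,"ax":0,"ay":0,"az":0},{"tx":0,"ty":0,"tz":0,"ax":0,"ay":0,"az":0}]' --hand 1

```text
time_s: 7.87
ee_pos: [0.5842, -0.0785, 0.0687]
eef_rot: [1.293, 1.568, -0.274]
wrist_force: [0.1, -0.3, 6.2]
gripper_width: 0.047
```

Call:
apply_moves --deltas '[{"tx":0,"ty":0,"tz":0,"ax":0,"ay":0,"az":0},{"tx":0,"ty":0,"tz":0.5,"ax":0,"ay":0,"az":0},{"tx":0,"ty":0,"tz":1.0,"ax":0,"ay":0,"az":0},{"tx":0,"ty":0,"tz":1.5,"ax":0,"ay":0,"az":0},{"tx":0,"ty":0,"tz":2,"ax":0,"ay":0,"az":0}]'

```text
time_s: 8.28
ee_pos: [0.5816, -0.0778, 0.1165]
eef_rot: [-1.891, 1.566, 2.825]
wrist_force: [0.1, -0.2, -3.5]
gripper_width: 0.0468
```

Call:
apply_moves --deltas '[{"tx":0,"ty":0,"tz":2.5,"ax":0,"ay":0,"az":0},{"tx":0,"ty":0,"tz":2.5,"ax":0,"ay":0,"az":0},{"tx":0,"ty":0,"tz":2.5,"ax":0,"ay":0,"az":0},{"tx":0,"ty":0,"tz":1.0,"ax":0,"ay":0,"az":0},{"tx":0,"ty":0,"tz":0,"ax":0,"ay":0,"az":0}]'

```text
time_s: 8.7
ee_pos: [0.5849, -0.0788, 0.2052]
eef_rot: [1.242, 1.565, -0.325]
wrist_force: [-0.3, 0.8, -4.4]
gripper_width: 0.0465
```

```bash
cat > w.py <<'E'
from h import *
import sys
F=[];P=[]
for i in range(6):
    c=camera("scene"); s=read_state(); F.append(s['wrist_force']);P.append(s['ee_pos'])
print(np.array(F)[:,2].round(2), np.mean(P,0).round(4),np.array(P)[:,2].round(4),s['time_s'],s['gripper_width'])
cv2.imwrite(f"pics/{sys.argv[1]}.png",cv2.resize(c["pixels"][50:300,110:460,::-1],(800,571),interpolation=2))
E
python3 w.py b1
```

```text
[-3.91 -3.81 -4.08 -2.77 -4.   -4.08] [ 0.5824 -0.078   0.2011] [0.2032 0.2017 0.2008 0.2004 0.2003 0.2004] 9.0 0.04700506875274537
```

View pics/b1.png

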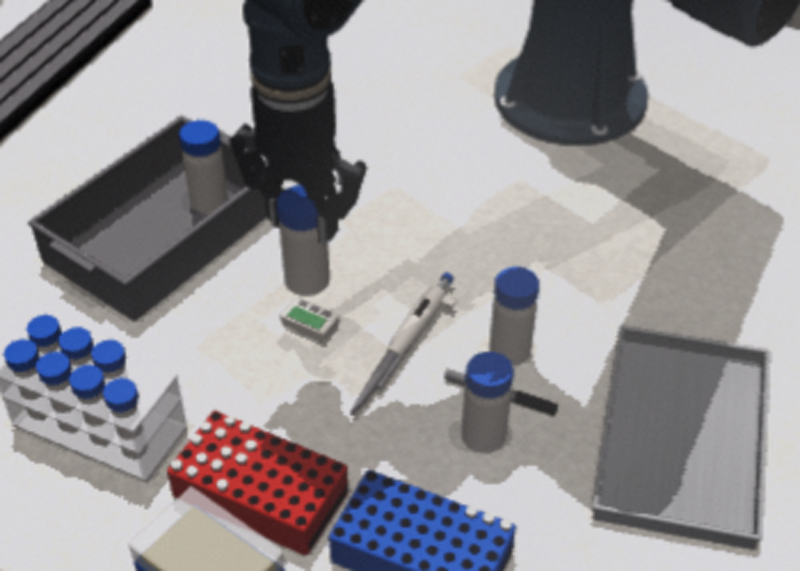

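B is solid (Fz ≈ −3.8 N) and goes to the far slot of the tray.

Call:
apply_moves --deltas '[{"tx":0,"ty":1.0,"tz":0.5,"ax":0,"ay":0,"az":0},{"tx":0,"ty":2.0,"tz":0.5,"ax":0,"ay":0,"az":0},{"tx":0,"ty":3.0,"tz":0,"ax":0,"ay":0,"az":0},{"tx":0,"ty":3.5,"tz":0,"ax":0,"ay":0,"az":0},{"tx":0,"ty":3.5,"tz":0,"ax":0,"ay":0,"az":0}]'

```text
time_s: 9.42
ee_pos: [0.5831, 0.0532, 0.2121]
eef_rot: [-2.208, 1.57, 2.507]
wrist_force: [1.0, -0.5, -4.1]
gripper_width: 0.0467
```

Call:
apply_moves --deltas '[{"tx":0,"ty":3.5,"tz":0,"ax":0,"ay":0,"az":2},{"tx":0,"ty":3.5,"tz":0,"ax":0,"ay":0,"az":2},{"tx":0,"ty":3.5,"tz":0,"ax":0,"ay":0,"az":2},{"tx":-0.2,"ty":3.5,"tz":0,"ax":0,"ay":0,"az":2},{"tx":-0.2,"ty":3.5,"tz":0,"ax":0,"ay":0,"az":2}]'

```text
time_s: 9.83
ee_pos: [0.5785, 0.2291, 0.2119]
eef_rot: [-1.854, 1.57, 3.039]
wrist_force: [0.7, -0.3, -4.3]
gripper_width: 0.0471
```

Call:
apply_moves --deltas '[{"tx":-0.2,"ty":3.5,"tz":0,"ax":0,"ay":0,"az":2},{"tx":-0.2,"ty":3.3,"tz":0,"ax":0,"ay":0,"az":2},{"tx":-0.1,"ty":2.0,"tz":0,"ax":0,"ay":0,"az":0},{"tx":0,"ty":1.0,"tz":-0.5,"ax":0,"ay":0,"az":0},{"tx":0,"ty":0,"tz":-1.5,"ax":0,"ay":0,"az":0}]'

```text
time_s: 10.25
ee_pos: [0.5752, 0.3284, 0.1939]
eef_rot: [1.824, 1.565, 0.505]
wrist_force: [0.2, -0.8, -4.2]
gripper_width: 0.047
```

Call:
apply_moves --deltas '[{"tx":0,"ty":0,"tz":-2.5,"ax":0,"ay":0,"az":0},{"tx":0,"ty":0,"tz":-3,"ax":0,"ay":0,"az":0},{"tx":0,"ty":0,"tz":-2.5,"ax":0,"ay":0,"az":0},{"tx":0,"ty":0,"tz":-1.5,"ax":0,"ay":0,"az":0},{"tx":0,"ty":0,"tz":-0.8,"ax":0,"ay":0,"az":0}]'

```text
time_s: 10.67
ee_pos: [0.5721, 0.3232, 0.0856]
eef_rot: [-1.429, 1.564, -2.752]
wrist_force: [-0.1, -0.3, -4.7]
gripper_width: 0.0469
```

Call:
apply_moves --deltas '[{"tx":0,"ty":0,"tz":-0.5,"ax":0,"ay":0,"az":0},{"tx":0,"ty":0,"tz":-0.3,"ax":0,"ay":0,"az":0},{"tx":0,"ty":0,"tz":0,"ax":0,"ay":0,"az":0},{"tx":0,"ty":0,"tz":0,"ax":0,"ay":0,"az":0},{"tx":0,"ty":0,"tz":0,"ax":0,"ay":0,"az":0}]'

```text
time_s: 11.08
ee_pos: [0.5753, 0.325, 0.0827]
eef_rot: [1.664, 1.568, 0.342]
wrist_force: [-0.5, 0.6, -4.5]
gripper_width: 0.0471
```

Call:
apply_moves --deltas '[{"tx":0,"ty":0,"tz":-0.3,"ax":0,"ay":0,"az":0},{"tx":0,"ty":0,"tz":-0.3,"ax":0,"ay":0,"az":0},{"tx":0,"ty":0,"tz":-0.2,"ax":0,"ay":0,"az":0},{"tx":0,"ty":0,"tz":-0.2,"ax":0,"ay":0,"az":0},{"tx":0,"ty":0,"tz":0,"ax":0,"ay":0,"az":0}]'

```text
time_s: 11.5
ee_pos: [0.5745, 0.3247, 0.0718]
eef_rot: [1.419, 1.571, 0.097]
wrist_force: [-0.2, 0.4, 0.9]
gripper_width: 0.047
```

Call:
apply_moves --deltas '[{"tx":0,"ty":0,"tz":0,"ax":0,"ay":0,"az":0},{"tx":0,"ty":0,"tz":0,"ax":0,"ay":0,"az":0},{"tx":0,"ty":0,"tz":-0.1,"ax":0,"ay":0,"az":0}]'

```text
time_s: 11.75
ee_pos: [0.5746, 0.3247, 0.0717]
eef_rot: [1.448, 1.57, 0.126]
wrist_force: [-3.4, -0.8, 12.4]
gripper_width: 0.0472
```

Contact has been made: the weight is off the gripper and it is pressing lightly. Releasing.

Call:
apply_moves --deltas '[{"tx":0,"ty":0,"tz":0,"ax":0,"ay":0,"az":0},{"tx":0,"ty":0,"tz":0,"ax":0,"ay":0,"az":0},{"tx":0,"ty":0,"tz":0,"ax":0,"ay":0,"az":0},{"tx":0,"ty":0,"tz":0,"ax":0,"ay":0,"az":0}]' --hand 0

```text
time_s: 12.08
ee_pos: [0.5747, 0.3247, 0.0702]
eef_rot: [1.708, 1.57, 0.386]
wrist_force: [0.3, -0.0, 1.3]
gripper_width: 0.0854
```

Call:
apply_moves --deltas '[{"tx":0,"ty":0,"tz":1,"ax":0,"ay":0,"az":0},{"tx":0,"ty":0,"tz":2.5,"ax":0,"ay":0,"az":0},{"tx":0,"ty":0,"tz":3,"ax":0,"ay":0,"az":0},{"tx":0,"ty":0,"tz":3,"ax":0,"ay":0,"az":-5},{"tx":0,"ty":-1.5,"tz":3,"ax":0,"ay":0,"az":-5}]'

```text
time_s: 12.5
ee_pos: [0.5744, 0.3117, 0.1972]
eef_rot: [2.483, 1.569, 0.984]
wrist_force: [0.9, -0.3, -0.1]
gripper_width: 0.0853
```

Call:
apply_moves --deltas '[{"tx":0,"ty":-3,"tz":0,"ax":0,"ay":0,"az":-4},{"tx":0,"ty":-3,"tz":0,"ax":0,"ay":0,"az":0},{"tx":0,"ty":-2,"tz":0,"ax":0,"ay":0,"az":0},{"tx":0,"ty":0,"tz":0,"ax":0,"ay":0,"az":0}]'

```text
time_s: 12.83
ee_pos: [0.5746, 0.226, 0.1963]
eef_rot: [0.224, 1.569, -1.346]
wrist_force: [-0.2, 0.8, -0.5]
gripper_width: 0.0855
```

```bash
python3 w.py b2
```

```text
[ 0.23  0.61  0.08  0.05  0.13 -0.69] [0.5746 0.2298 0.1958] [0.1962 0.1961 0.1959 0.1957 0.1955 0.1953] 13.1333 0.08543198895463204
```

View pics/b2.png

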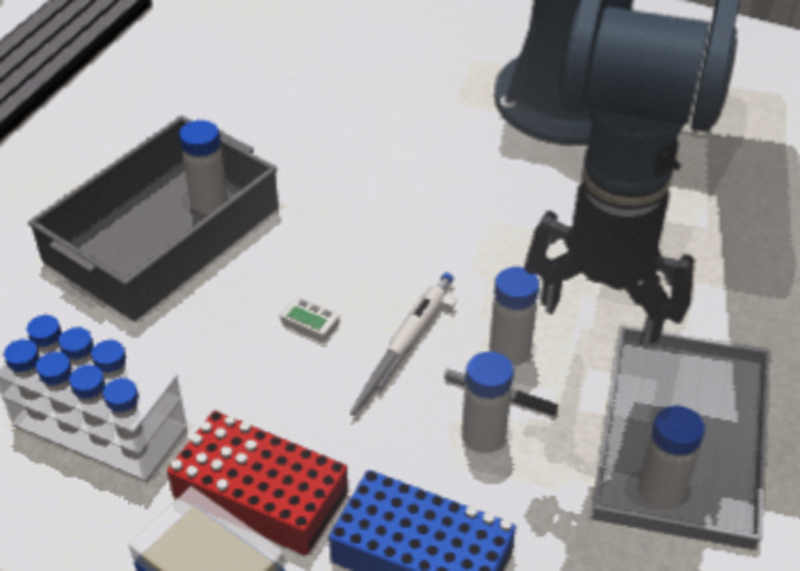

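B stands upright in the tray. A is next.

Call:
apply_moves --deltas '[{"tx":0.2,"ty":-1.5,"tz":0,"ax":0,"ay":0,"az":0},{"tx":0.4,"ty":-3,"tz":0,"ax":0,"ay":0,"az":0},{"tx":0.4,"ty":-3,"tz":0,"ax":0,"ay":0,"az":0},{"tx":0.3,"ty":-2.2,"tz":-0.5,"ax":0,"ay":0,"az":0},{"tx":0,"ty":0,"tz":-1,"ax":0,"ay":0,"az":0}]'

```text
time_s: 13.55
ee_pos: [0.5895, 0.1286, 0.1812]
eef_rot: [1.087, 1.567, -0.482]
wrist_force: [-0.3, 0.3, 0.2]
gripper_width: 0.0853
```

Call:
apply_moves --deltas '[{"tx":0,"ty":0,"tz":-2.5,"ax":0,"ay":0,"az":0},{"tx":0,"ty":0,"tz":-3,"ax":0,"ay":0,"az":0},{"tx":0,"ty":0,"tz":-2.5,"ax":0,"ay":0,"az":0},{"tx":0,"ty":0,"tz":-1.5,"ax":0,"ay":0,"az":0},{"tx":0,"ty":0,"tz":-0.8,"ax":0,"ay":0,"az":0}]'

```text
time_s: 13.97
ee_pos: [0.5854, 0.133, 0.0743]
eef_rot: [-1.557, 1.566, -3.123]
wrist_force: [0.5, 0.9, 1.4]
gripper_width: 0.0856
```

Call:
apply_moves --deltas '[{"tx":0,"ty":0,"tz":-0.5,"ax":0,"ay":0,"az":0},{"tx":0,"ty":0,"tz":0,"ax":0,"ay":0,"az":0},{"tx":0,"ty":0,"tz":0,"ax":0,"ay":0,"az":0}]'

```text
time_s: 14.22
ee_pos: [0.588, 0.1329, 0.0729]
eef_rot: [1.63, 1.57, 0.063]
wrist_force: [0.3, -0.1, 0.3]
gripper_width: 0.0855
```

Call:
apply_moves --deltas '[{"tx":0,"ty":0,"tz":-0.5,"ax":0,"ay":0,"az":0},{"tx":0,"ty":0,"tz":0,"ax":0,"ay":0,"az":0}]'

```text
time_s: 14.38
ee_pos: [0.5878, 0.1327, 0.0678]
eef_rot: [1.625, 1.57, 0.058]
wrist_force: [-0.2, 0.4, -0.9]
gripper_width: 0.0853
```

Call:
apply_moves --deltas '[{"tx":0,"ty":0,"tz":0,"ax":0,"ay":0,"az":0},{"tx":0,"ty":0,"tz":0,"ax":0,"ay":0,"az":0},{"tx":0,"ty":0,"tz":0,"ax":0,"ay":0,"az":0},{"tx":0,"ty":0,"tz":0,"ax":0,"ay":0,"az":0},{"tx":0,"ty":0,"tz":0,"ax":0,"ay":0,"az":0}]' --hand 1

```text
time_s: 14.8
ee_pos: [0.5878, 0.1328, 0.0679]
eef_rot: [1.882, 1.57, 0.315]
wrist_force: [-0.6, 1.0, 3.1]
gripper_width: 0.0473
```

Call:
apply_moves --deltas '[{"tx":0,"ty":0,"tz":0,"ax":0,"ay":0,"az":0},{"tx":0,"ty":0,"tz":0.5,"ax":0,"ay":0,"az":0},{"tx":0,"ty":0,"tz":1.0,"ax":0,"ay":0,"az":0},{"tx":0,"ty":0,"tz":1.5,"ax":0,"ay":0,"az":0},{"tx":0,"ty":0,"tz":2,"ax":0,"ay":0,"az":0}]'

```text
time_s: 15.22
ee_pos: [0.5862, 0.1324, 0.1169]
eef_rot: [-1.47, 1.567, -3.037]
wrist_force: [-0.2, -0.0, -0.6]
gripper_width: 0.0471
```

Call:
apply_moves --deltas '[{"tx":0,"ty":0,"tz":2.5,"ax":0,"ay":0,"az":0},{"tx":0,"ty":0,"tz":2.5,"ax":0,"ay":0,"az":0},{"tx":0,"ty":0,"tz":2.5,"ax":0,"ay":0,"az":0},{"tx":0,"ty":0,"tz":1.0,"ax":0,"ay":0,"az":0},{"tx":0,"ty":0,"tz":0,"ax":0,"ay":0,"az":0}]'

```text
time_s: 15.63
ee_pos: [0.5892, 0.1327, 0.2056]
eef_rot: [1.581, 1.564, 0.015]
wrist_force: [-0.1, 0.7, -0.6]
gripper_width: 0.047
```

```bash
python3 w.py a1
```

```text
[-1.02 -1.02 -0.79 -0.92 -0.31  0.28] [0.5866 0.1325 0.2013] [0.2035 0.2019 0.201  0.2005 0.2004 0.2005] 15.9333 0.04692249266027479
```

A is empty (Fz ≈ −0.6 N) and goes to the far slot of the tub.

Call:
apply_moves --deltas '[{"tx":0,"ty":-1.5,"tz":0,"ax":0,"ay":0,"az":0},{"tx":0,"ty":-3,"tz":0,"ax":0,"ay":0,"az":0},{"tx":0,"ty":-3.8,"tz":0,"ax":0,"ay":0,"az":0},{"tx":0,"ty":-3.8,"tz":0,"ax":0,"ay":0,"az":0},{"tx":0,"ty":-3.8,"tz":0,"ax":0,"ay":0,"az":0}]'

```text
time_s: 16.35
ee_pos: [0.5867, -0.0274, 0.201]
eef_rot: [-1.794, 1.568, 2.924]
wrist_force: [0.2, -0.3, -0.4]
gripper_width: 0.0468
```

Call:
apply_moves --deltas '[{"tx":-0.3,"ty":-3.8,"tz":0,"ax":0,"ay":0,"az":0},{"tx":-0.3,"ty":-3.8,"tz":0,"ax":0,"ay":0,"az":0},{"tx":-0.3,"ty":-3.8,"tz":0,"ax":0,"ay":0,"az":0},{"tx":-0.3,"ty":-3.8,"tz":0,"ax":0,"ay":0,"az":0},{"tx":-0.3,"ty":-3.8,"tz":0,"ax":0,"ay":0,"az":0}]'

```text
time_s: 16.77
ee_pos: [0.5714, -0.2179, 0.2009]
eef_rot: [-2.138, 1.568, 2.578]
wrist_force: [0.7, -0.2, -0.4]
gripper_width: 0.0472
```

Call:
apply_moves --deltas '[{"tx":-0.3,"ty":-3.8,"tz":0,"ax":0,"ay":0,"az":0},{"tx":-0.3,"ty":-3.8,"tz":0,"ax":0,"ay":0,"az":0},{"tx":-0.3,"ty":-3.5,"tz":0,"ax":0,"ay":0,"az":0},{"tx":-0.1,"ty":-2.2,"tz":0,"ax":0,"ay":0,"az":0},{"tx":0,"ty":-0.8,"tz":0,"ax":0,"ay":0,"az":0}]'

```text
time_s: 17.18
ee_pos: [0.5614, -0.3616, 0.2007]
eef_rot: [-1.015, 1.57, -2.586]
wrist_force: [0.5, 0.3, 0.3]
gripper_width: 0.0467
```

```bash
python3 w.py a2
```

```text
[-0.64 -1.51 -1.33 -1.22 -0.09 -0.62] [ 0.562  -0.357   0.2012] [0.2008 0.2009 0.201  0.2013 0.2016 0.2019] 17.4833 0.046722159109308554
```

View pics/a2.png

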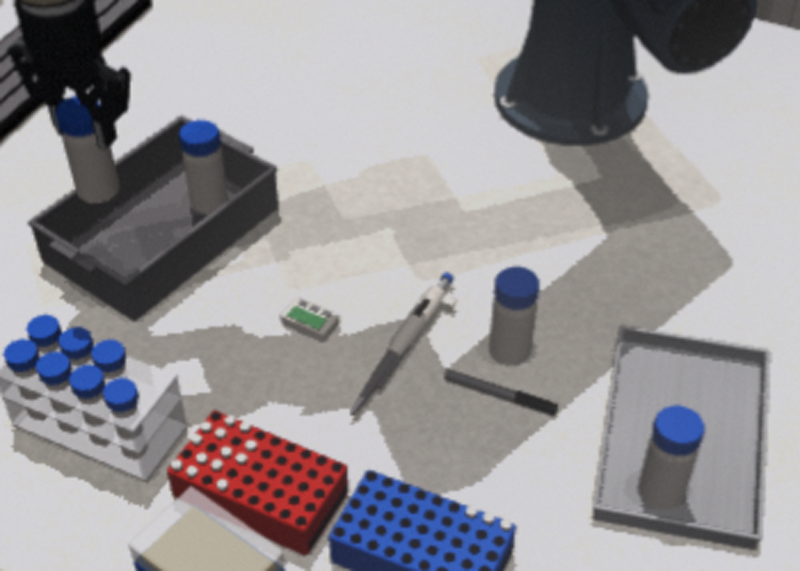

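Call:
apply_moves --deltas '[{"tx":0,"ty":0,"tz":-1.5,"ax":0,"ay":0,"az":0},{"tx":0,"ty":0,"tz":-2.5,"ax":0,"ay":0,"az":0},{"tx":0,"ty":0,"tz":-3,"ax":0,"ay":0,"az":0},{"tx":0,"ty":0,"tz":-2.5,"ax":0,"ay":0,"az":0},{"tx":0,"ty":0,"tz":-1.5,"ax":0,"ay":0,"az":0}]'

```text
time_s: 17.9
ee_pos: [0.5615, -0.3541, 0.0896]
eef_rot: [-2.349, 1.566, 2.37]
wrist_force: [0.5, 0.2, -1.1]
gripper_width: 0.0467
```

Call:
apply_moves --deltas '[{"tx":0,"ty":0,"tz":-0.8,"ax":0,"ay":0,"az":0},{"tx":0,"ty":0,"tz":-0.4,"ax":0,"ay":0,"az":0},{"tx":0,"ty":0,"tz":-0.2,"ax":0,"ay":0,"az":0},{"tx":0,"ty":0,"tz":0,"ax":0,"ay":0,"az":0},{"tx":0,"ty":0,"tz":0,"ax":0,"ay":0,"az":0}]'

```text
time_s: 18.32
ee_pos: [0.5632, -0.3577, 0.0797]
eef_rot: [0.85, 1.568, -0.716]
wrist_force: [0.4, -0.9, -0.3]
gripper_width: 0.0466
```

Call:
apply_moves --deltas '[{"tx":0,"ty":0,"tz":-0.2,"ax":0,"ay":0,"az":0},{"tx":0,"ty":0,"tz":-0.2,"ax":0,"ay":0,"az":0},{"tx":0,"ty":0,"tz":0,"ax":0,"ay":0,"az":0}]'

```text
time_s: 18.57
ee_pos: [0.5624, -0.3574, 0.0745]
eef_rot: [0.862, 1.57, -0.705]
wrist_force: [-0.5, -0.1, -0.7]
gripper_width: 0.0468
```

Call:
apply_moves --deltas '[{"tx":0,"ty":0,"tz":-0.2,"ax":0,"ay":0,"az":0},{"tx":0,"ty":0,"tz":-0.1,"ax":0,"ay":0,"az":0},{"tx":0,"ty":0,"tz":0,"ax":0,"ay":0,"az":0}]'

```text
time_s: 18.82
ee_pos: [0.5626, -0.3575, 0.0719]
eef_rot: [0.823, 1.57, -0.744]
wrist_force: [-0.4, 0.9, 3.6]
gripper_width: 0.0468
```

Call:
apply_moves --deltas '[{"tx":0,"ty":0,"tz":0,"ax":0,"ay":0,"az":0},{"tx":0,"ty":0,"tz":0,"ax":0,"ay":0,"az":0},{"tx":0,"ty":0,"tz":0,"ax":0,"ay":0,"az":0},{"tx":0,"ty":0,"tz":0,"ax":0,"ay":0,"az":0}]' --hand 0

```text
time_s: 19.15
ee_pos: [0.5623, -0.3573, 0.0711]
eef_rot: [-2.317, 1.57, 2.4]
wrist_force: [0.2, 0.4, -0.1]
gripper_width: 0.0852
```

Call:
apply_moves --deltas '[{"tx":0,"ty":0,"tz":1,"ax":0,"ay":0,"az":0},{"tx":0,"ty":0,"tz":2.5,"ax":0,"ay":0,"az":0},{"tx":0,"ty":0,"tz":3.5,"ax":0,"ay":0,"az":0},{"tx":0,"ty":0,"tz":3.5,"ax":0,"ay":0,"az":0},{"tx":0,"ty":1.5,"tz":2.5,"ax":0,"ay":0,"az":0}]'

```text
time_s: 19.57
ee_pos: [0.5635, -0.3458, 0.2053]
eef_rot: [0.697, 1.564, -0.872]
wrist_force: [0.7, 0.2, 0.9]
gripper_width: 0.085
```

Call:
apply_moves --deltas '[{"tx":-0.3,"ty":2.5,"tz":0,"ax":0,"ay":0,"az":0},{"tx":-0.7,"ty":3.0,"tz":0,"ax":0,"ay":0,"az":0},{"tx":-0.8,"ty":3.8,"tz":0,"ax":0,"ay":0,"az":0},{"tx":-0.8,"ty":3.8,"tz":0,"ax":0,"ay":0,"az":0},{"tx":-0.8,"ty":3.8,"tz":0,"ax":0,"ay":0,"az":0}]'

```text
time_s: 19.98
ee_pos: [0.5279, -0.172, 0.2022]
eef_rot: [1.217, 1.57, -0.35]
wrist_force: [1.4, 1.0, 0.5]
gripper_width: 0.0856
```

Call:
apply_moves --deltas '[{"tx":-0.8,"ty":3.8,"tz":0,"ax":0,"ay":0,"az":0},{"tx":-0.8,"ty":3.8,"tz":0,"ax":0,"ay":0,"az":0},{"tx":-0.8,"ty":3.8,"tz":0,"ax":0,"ay":0,"az":0},{"tx":-0.8,"ty":3.8,"tz":0,"ax":0,"ay":0,"az":0},{"tx":-0.8,"ty":3.8,"tz":0,"ax":0,"ay":0,"az":0}]'

```text
time_s: 20.4
ee_pos: [0.4879, 0.0183, 0.2022]
eef_rot: [1.453, 1.569, -0.115]
wrist_force: [1.1, 0.1, -0.3]
gripper_width: 0.0857
```

Call:
apply_moves --deltas '[{"tx":-0.8,"ty":3.8,"tz":0,"ax":0,"ay":0,"az":0},{"tx":-0.8,"ty":3.0,"tz":0,"ax":0,"ay":0,"az":0},{"tx":-0.6,"ty":1.7,"tz":0,"ax":0,"ay":0,"az":0},{"tx":-0.3,"ty":0.7,"tz":0,"ax":0,"ay":0,"az":0},{"tx":0,"ty":0,"tz":0,"ax":0,"ay":0,"az":0}]'

```text
time_s: 20.82
ee_pos: [0.4627, 0.1099, 0.2019]
eef_rot: [1.567, 1.57, 0.003]
wrist_force: [-0.3, -0.3, -0.3]
gripper_width: 0.0852
```

```bash
python3 w.py c0
```

```text
[-0.03  0.41 -0.76  0.1  -0.08  0.73] [0.4641 0.1078 0.2016] [0.2018 0.2018 0.2016 0.2015 0.2014 0.2013] 21.1167 0.08525457189792199
```

View pics/c0.png

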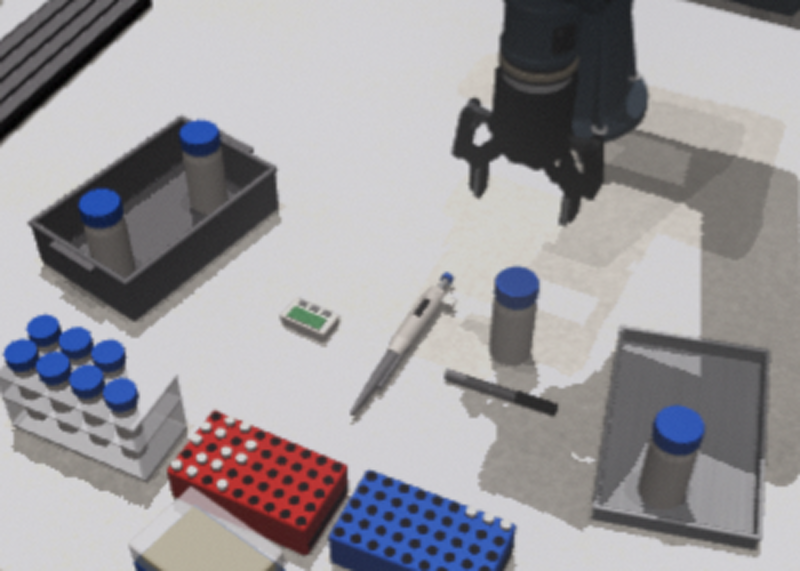

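Both empties stand in the tub, and the hand is over C. Descending to grasp.

Call:
apply_moves --deltas '[{"tx":0,"ty":0,"tz":-1.5,"ax":0,"ay":0,"az":0},{"tx":0,"ty":0,"tz":-2.5,"ax":0,"ay":0,"az":0},{"tx":0,"ty":0,"tz":-3,"ax":0,"ay":0,"az":0},{"tx":0,"ty":0,"tz":-2.5,"ax":0,"ay":0,"az":0},{"tx":0,"ty":0,"tz":-1.5,"ax":0,"ay":0,"az":0}]'

```text
time_s: 21.53
ee_pos: [0.4627, 0.1076, 0.0891]
eef_rot: [-1.558, 1.568, -3.126]
wrist_force: [-0.8, 0.5, -0.1]
gripper_width: 0.0851
```

Call:
apply_moves --deltas '[{"tx":0,"ty":0,"tz":-1.0,"ax":0,"ay":0,"az":0},{"tx":0,"ty":0,"tz":-0.7,"ax":0,"ay":0,"az":0},{"tx":0,"ty":0,"tz":-0.7,"ax":0,"ay":0,"az":0},{"tx":0,"ty":0,"tz":0,"ax":0,"ay":0,"az":0},{"tx":0,"ty":0,"tz":0,"ax":0,"ay":0,"az":0}]'

```text
time_s: 21.95
ee_pos: [0.4637, 0.1083, 0.0673]
eef_rot: [1.564, 1.571, -0.004]
wrist_force: [-0.5, 0.3, 0.1]
gripper_width: 0.0855
```

Call:
apply_moves --deltas '[{"tx":0,"ty":0,"tz":0,"ax":0,"ay":0,"az":0},{"tx":0,"ty":0,"tz":0,"ax":0,"ay":0,"az":0},{"tx":0,"ty":0,"tz":0,"ax":0,"ay":0,"az":0},{"tx":0,"ty":0,"tz":0,"ax":0,"ay":0,"az":0},{"tx":0,"ty":0,"tz":0,"ax":0,"ay":0,"az":0}]' --hand 1

```text
time_s: 22.37
ee_pos: [0.4639, 0.109, 0.0682]
eef_rot: [1.761, 1.569, 0.195]
wrist_force: [-0.1, 1.7, 5.4]
gripper_width: 0.0469
```

Call:
apply_moves --deltas '[{"tx":0,"ty":0,"tz":0,"ax":0,"ay":0,"az":0},{"tx":0,"ty":0,"tz":0.5,"ax":0,"ay":0,"az":0},{"tx":0,"ty":0,"tz":1.0,"ax":0,"ay":0,"az":0},{"tx":0,"ty":0,"tz":1.5,"ax":0,"ay":0,"az":0},{"tx":0,"ty":0,"tz":2,"ax":0,"ay":0,"az":0}]'

```text
time_s: 22.78
ee_pos: [0.4617, 0.1085, 0.1167]
eef_rot: [-1.535, 1.566, -3.101]
wrist_force: [1.0, -0.1, -5.0]
gripper_width: 0.0467
```

Call:
apply_moves --deltas '[{"tx":0,"ty":0,"tz":2.5,"ax":0,"ay":0,"az":0},{"tx":0,"ty":0,"tz":2.5,"ax":0,"ay":0,"az":0},{"tx":0,"ty":0,"tz":2.5,"ax":0,"ay":0,"az":0},{"tx":0,"ty":0,"tz":1.0,"ax":0,"ay":0,"az":0},{"tx":0,"ty":0,"tz":0,"ax":0,"ay":0,"az":0}]'

```text
time_s: 23.2
ee_pos: [0.4645, 0.1086, 0.2046]
eef_rot: [1.523, 1.566, -0.044]
wrist_force: [0.8, 0.1, -3.7]
gripper_width: 0.0467
```

```bash
python3 w.py c1
```

```text
[-3.74 -4.64 -4.22 -5.11 -4.42 -4.04] [0.4624 0.1086 0.2015] [0.2031 0.202  0.2013 0.201  0.2009 0.2009] 23.5 0.04700675008020948
```

C is solid (−4.4 N) and goes to the near slot of the tray.

Call:
apply_moves --deltas '[{"tx":0,"ty":1.5,"tz":0,"ax":0,"ay":0,"az":0},{"tx":-0.4,"ty":3,"tz":0,"ax":0,"ay":0,"az":0},{"tx":-0.4,"ty":3.5,"tz":0,"ax":0,"ay":0,"az":0},{"tx":-0.5,"ty":3.5,"tz":0,"ax":0,"ay":0,"az":0},{"tx":-0.5,"ty":3.5,"tz":0,"ax":0,"ay":0,"az":0}]'

```text
time_s: 23.92
ee_pos: [0.4446, 0.2597, 0.2011]
eef_rot: [-1.248, 1.568, -2.816]
wrist_force: [-0.1, -0.1, -4.8]
gripper_width: 0.0468
```

Call:
apply_moves --deltas '[{"tx":-0.4,"ty":2.5,"tz":0,"ax":0,"ay":0,"az":0},{"tx":-0.2,"ty":1.2,"tz":0,"ax":0,"ay":0,"az":0},{"tx":0,"ty":0.4,"tz":0,"ax":0,"ay":0,"az":0},{"tx":0,"ty":0,"tz":-1,"ax":0,"ay":0,"az":0},{"tx":0,"ty":0,"tz":-2,"ax":0,"ay":0,"az":0}]'

```text
time_s: 24.33
ee_pos: [0.4413, 0.2994, 0.1731]
eef_rot: [1.768, 1.566, 0.202]
wrist_force: [1.2, -0.3, -4.7]
gripper_width: 0.0469
```

Call:
apply_moves --deltas '[{"tx":0,"ty":0,"tz":-3,"ax":0,"ay":0,"az":0},{"tx":0,"ty":0,"tz":-2.5,"ax":0,"ay":0,"az":0},{"tx":0,"ty":0,"tz":-1.5,"ax":0,"ay":0,"az":0},{"tx":0,"ty":0,"tz":-1,"ax":0,"ay":0,"az":0},{"tx":0,"ty":0,"tz":-0.5,"ax":0,"ay":0,"az":0}]'

```text
time_s: 24.75
ee_pos: [0.4389, 0.2978, 0.0852]
eef_rot: [-1.077, 1.567, -2.645]
wrist_force: [-0.3, 0.4, -4.5]
gripper_width: 0.0467
```

Call:
apply_moves --deltas '[{"tx":0,"ty":0,"tz":-0.3,"ax":0,"ay":0,"az":0},{"tx":0,"ty":0,"tz":-0.2,"ax":0,"ay":0,"az":0},{"tx":0,"ty":0,"tz":0,"ax":0,"ay":0,"az":0},{"tx":0,"ty":0,"tz":0,"ax":0,"ay":0,"az":0},{"tx":0,"ty":0,"tz":0,"ax":0,"ay":0,"az":0}]'

```text
time_s: 25.17
ee_pos: [0.44, 0.2999, 0.0832]
eef_rot: [1.943, 1.569, 0.377]
wrist_force: [-0.3, -0.1, -3.7]
gripper_width: 0.0467
```

Call:
apply_moves --deltas '[{"tx":0,"ty":0,"tz":-0.3,"ax":0,"ay":0,"az":0},{"tx":0,"ty":0,"tz":-0.3,"ax":0,"ay":0,"az":0},{"tx":0,"ty":0,"tz":-0.2,"ax":0,"ay":0,"az":0},{"tx":0,"ty":0,"tz":-0.2,"ax":0,"ay":0,"az":0},{"tx":0,"ty":0,"tz":0,"ax":0,"ay":0,"az":0}]'

```text
time_s: 25.58
ee_pos: [0.439, 0.2996, 0.0718]
eef_rot: [-1.192, 1.57, -2.758]
wrist_force: [-0.4, 1.0, -3.5]
gripper_width: 0.0469
```

Call:
apply_moves --deltas '[{"tx":0,"ty":0,"tz":-0.1,"ax":0,"ay":0,"az":0},{"tx":0,"ty":0,"tz":0,"ax":0,"ay":0,"az":0}]'

```text
time_s: 25.75
ee_pos: [0.4394, 0.2997, 0.0713]
eef_rot: [-1.109, 1.571, -2.675]
wrist_force: [0.7, -0.0, -3.6]
gripper_width: 0.0469
```

Still hanging, so I'll lower it a little more.

Call:
apply_moves --deltas '[{"tx":0,"ty":0,"tz":-0.1,"ax":0,"ay":0,"az":0},{"tx":0,"ty":0,"tz":0,"ax":0,"ay":0,"az":0}]'

```text
time_s: 25.92
ee_pos: [0.4395, 0.2997, 0.0712]
eef_rot: [1.762, 1.57, 0.195]
wrist_force: [-1.4, 0.3, 3.4]
gripper_width: 0.047
```

Call:
apply_moves --deltas '[{"tx":0,"ty":0,"tz":-0.05,"ax":0,"ay":0,"az":0},{"tx":0,"ty":0,"tz":0,"ax":0,"ay":0,"az":0}]'

```text
time_s: 26.08
ee_pos: [0.4396, 0.2998, 0.0712]
eef_rot: [1.8, 1.57, 0.234]
wrist_force: [-1.9, -1.1, 7.2]
gripper_width: 0.047
```

In contact. Release and retreat.

Call:
apply_moves --deltas '[{"tx":0,"ty":0,"tz":0,"ax":0,"ay":0,"az":0},{"tx":0,"ty":0,"tz":0,"ax":0,"ay":0,"az":0},{"tx":0,"ty":0,"tz":0,"ax":0,"ay":0,"az":0},{"tx":0,"ty":0,"tz":0,"ax":0,"ay":0,"az":0}]' --hand 0

```text
time_s: 26.42
ee_pos: [0.4397, 0.2997, 0.0698]
eef_rot: [1.982, 1.57, 0.415]
wrist_force: [-0.1, 0.5, -0.1]
gripper_width: 0.0854
```

Call:
apply_moves --deltas '[{"tx":0,"ty":0,"tz":1,"ax":0,"ay":0,"az":0},{"tx":0,"ty":0,"tz":2.5,"ax":0,"ay":0,"az":0},{"tx":0,"ty":0,"tz":3.5,"ax":0,"ay":0,"az":0},{"tx":0,"ty":0,"tz":3.5,"ax":0,"ay":0,"az":0},{"tx":0,"ty":-1.5,"tz":2.5,"ax":0,"ay":0,"az":0}]'

```text
time_s: 26.83
ee_pos: [0.4407, 0.2866, 0.2033]
eef_rot: [2.105, 1.565, 0.54]
wrist_force: [0.4, 0.3, 1.0]
gripper_width: 0.0853
```

Call:
apply_moves --deltas '[{"tx":0,"ty":-3,"tz":1,"ax":0,"ay":0,"az":0},{"tx":0,"ty":-3.5,"tz":0,"ax":0,"ay":0,"az":0},{"tx":0,"ty":-3.5,"tz":0,"ax":0,"ay":0,"az":0},{"tx":0,"ty":-3,"tz":0,"ax":0,"ay":0,"az":0},{"tx":0,"ty":-1.5,"tz":0,"ax":0,"ay":0,"az":0}]'

```text
time_s: 27.25
ee_pos: [0.4391, 0.137, 0.2106]
eef_rot: [0.592, 1.57, -0.977]
wrist_force: [0.6, 0.8, -0.1]
gripper_width: 0.0852
```

Call:
apply_moves --deltas '[{"tx":0,"ty":0,"tz":0,"ax":0,"ay":0,"az":0},{"tx":0,"ty":0,"tz":0,"ax":0,"ay":0,"az":0},{"tx":0,"ty":0,"tz":0,"ax":0,"ay":0,"az":0}]'

```text
time_s: 27.5
ee_pos: [0.4395, 0.1402, 0.2102]
eef_rot: [2.274, 1.57, 0.708]
wrist_force: [-0.3, -0.3, 0.7]
gripper_width: 0.085
```

```bash
python3 w.py f1
python3 - <<'E'
from h import *
c=camera("top");cv2.imwrite("pics/f_top.png",c["pixels"][:,:,::-1])
E
```

```text
[ 1.08  0.29  0.45 -0.24 -0.55 -0.05] [0.4394 0.1405 0.2099] [0.2101 0.21   0.2099 0.2098 0.2098 0.2097] 27.8 0.08517641293029765
```

View pics/f1.png

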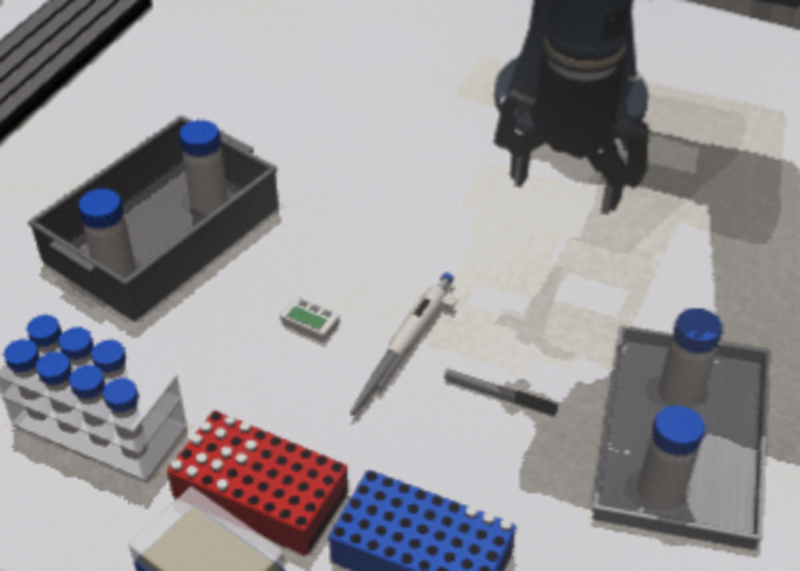

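View pics/f_top.png

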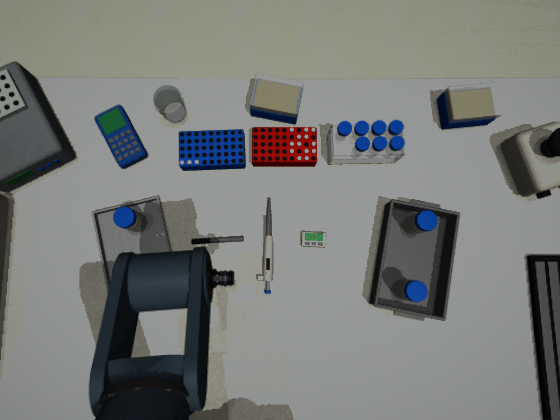

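The two solids stand upright in the tray and the two empties in the tub. The pipette, marker, timer, racks and tube stand are at the same pixels as at the start, and the gripper is clear.

```bash
python3 -c "
from rig import *
print(finish_job())"
```

```text
the job is handed in; nothing more can be done
None
```

All four bottles are sorted: two solid ones stand upright in the tray and two empty ones stand in the tub. I handed the job in at about 28 s of the 67 s allowed, and the system gives no verdict.

| Bottle (start position, x / y in m) | Vertical force when lifted | Result | Where it went |
|---|---|---|---|
| x 0.48, y −0.08 | about −0.9 N | empty | tub |
| x 0.59, y 0.13 | about −0.6 N | empty | tub |
| x 0.58, y −0.08 | about −3.8 N | solid | tray |
| x 0.46, y 0.11 | about −4.4 N | solid | tray |

- **Placing:** I lowered both solid bottles in small steps until the wrist force showed contact, then opened the gripper.
- **Last check:** the final scene picture shows all four bottles upright in the right containers. The pipette, marker, timer, racks and tube stand are where they started, and the open gripper is well clear. In the final top picture the arm hides the nearer tray bottle, so only the scene camera confirms that one.
- **One rough spot:** the first empty bottle met the tub floor with a brief wrist force of about 39 N. That came through the held bottle, not from the gripper body pressing on anything, and is below the 120 N wrist limit. I lowered the other bottles more slowly, and the highest contact force I read after that was about 12 N.

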